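Fit a valve knob on its keyed spindle and shut the valve

TASK

Put the loose black bar knob on the spindle of the brass valve: press it gently and turn it slowly until it drops over the key and sits fully home. Only then turn it clockwise until the bar lies straight across the pipe, which shuts the valve, and let go. Use no great force on the spindle and leave the other goods where they are.

Things in the scene. Friction and masses are not known exactly. Their poses are not given: they have to be found in the camera images.
- knob_grip (a point): Grip point of the loose black knob, 44 mm above its underside. It stands upright: round hub 36 mm across, 24 mm high; on it an upright flat bar 44 mm long (this point's x), 12 mm thick (y), from 24 to 56 mm above the underside. Grip the bar across its thickness, fingertips above the hub. The bar's two ends are alike. About 120 g.
- knob: The same knob: origin at the centre of its underside, axes as knob_grip. In the underside is a blind keyed bore 20 mm deep: a 12 mm wide square hole in the middle and through it a slot 28 mm long and 6.6 mm wide that runs along the bar.
- valve_seat (a point): On the valve spindle's axis, 75 mm above the bench, at the top of the spindle's collar (28 mm across), where the knob's underside rests when home. y runs along the copper pipe, x straight across it, z up. It does not turn or sink with the spindle. On the collar stands a cross key 26 mm long, 5 mm wide, 9 mm high: the knob rests on it 9 mm short of home until slot and key line up within 0.06 rad.
- pilot_tip (a point): Tip of the spindle's round pilot, 17 mm above the seat: 10 mm across, its top 3 mm tapered. It enters the bore first and guides the knob while it turns. The spindle is sprung downwards: it starts to give at 2 N and sinks at most 3 mm, at 2 N per mm.
- valve: Brass valve on a fixed wooden board 120 x 250 x 18 mm, origin under the board's centre, axes as valve_seat; pipe nuts reach 66 mm up. The key's angle at the start is not measured: 0.40 to 1.50 rad anticlockwise (from above) of x. The spindle turns stiffly (0.1 N m) and stays where left; pressing it at 5 to 10 N does not drag it round. Clockwise shuts it: shut with the key along x, hard stop 0.08 rad beyond; open stop at 1.75 rad.
- tee: Brass pipe tee lying flat, run 68 mm long (along its x), 34 mm high. Bystander. Origin: underside centre.
- round_knob: Round brass door knob standing on its rose, 54 mm across, 48 mm high, no bar. Bystander. Origin: underside centre.
- stockbox: Small closed cardboard stock box 90 x 60 x 45 mm. Bystander. Origin: underside centre.
- collar: Flat steel ring 48 mm across, 14 mm high. Bystander. Origin: underside centre.
- wrench: Steel wrench 200 mm long lying flat. Bystander.
- tray: Open grey plastic tray 140 x 100 x 40 mm. Bystander. Origin: underside centre.
- pipe_cut: Copper pipe offcut, 22 mm across, 120 mm long, lying flat. Bystander.
Not all that is in view belongs to the job. Of the things like the knob, leave any that is blue; of the rest the smaller one is meant.

How it is judged:
On the way, in this order (a step that is already met when the one before it is completed fails the run):
1. the knob is fully home on the spindle, over the key (z of knob in the frame of valve_seat between -0.004 and 0.0025 m and horizontal distance between knob and valve_seat below 0.0025 m and angle between knob's own z axis and vertical below 0.08 rad), for 0.2 s.
2. the valve is shut with the knob home: its bar lies across the pipe (all of step 1 and angle between the x axis of knob and the x axis of valve_seat, either way round below 0.18 rad), for 0.2 s.
At the end, for the whole second after the job is handed in: The knob is upright on the spindle and fully home (underside less than 2.5 mm above the collar's seat and within 2.5 mm of its axis, tilt under 0.08 rad), its bar within 0.18 rad of straight across the pipe, at rest and released (all of step 2 and linear speed of knob below 0.02 m/s and contact force between the fingers and knob below 0.1 N); the robot touches nothing.
It fails at once if the spindle is forced: contact forces between knob and valve above 60 N (contact force between knob and valve above 60 N).
It fails at once if any of the other goods is moved more than 30 mm (distance of any of tee, round_knob, stockbox, collar, wrench, tray, pipe_cut from where it was at the start of the episode above 0.03 m).
It also fails if it takes over 50 s, if anything falls off the work surface, if the arm or the gripper's body presses on something with over 40 N, if the wrist force passes 120 N, or if a joint passes its speed limit or range.

ROBOT

A 6-joint arm with a two-finger parallel gripper is mounted at the origin on the work surface. World frame = base frame: x ahead of the robot, y to its left, z up, the work surface at z = 0. Lengths are in m, angles in rad, forces in N, time in s.
With the tool pointing down it reaches from about 0.325 to 0.775 m from the base axis. Payload 9.3 kg.
Tool frame: the origin (TCP) lies midway between the tips of the shut fingers; the grasp point (between the pads) lies r.pinch_z behind it (r.pinch_z is the distance from the TCP to the grasp point, in m); y points along the fingers, z is the direction in which the jaws open and shut, and the axes are right-handed (so a half turn about y gives the same grasp; the last joint's range is limited). The gripper opens to 85 mm and grips with 20 to 120 N. Pads are 22 mm wide; open, the fingers measure 114 mm over their backs; the gripper's body (76 mm by 85 mm) begins 54 mm behind the grasp point. The pads swing forward as they close: fully open they stand 13 mm farther back than shut.
Start: joints at [-1.281, 0.259, 0.021, 1.334, 0, 1.418], TCP at [0.236, -0.497, 0.231] pointing down, gripper open.
Joint ranges: [-3.04, 3.04], [-0.91, 1.82], [-1.04, 1.36], [-1.92, 1.95], [-1.52, 1.45], [-3.14, 3.14]. Speed limits (rad/s): [2.22, 2.22, 2.79, 3.14, 3.14, 3.14].

INTERFACE

Orientations are given as a unit quaternion [w, x, y, z].
In Python, from rig import readout, imaging, ticket, r gives the robot as it stands.
- The arm moves only by the shell command python3 -m pendant 'ROWS' [FORCE]. ROWS is JSON, a list of rows, each an object with "jaw": the finger opening in mm, from 0 to 85.4; "delta_pos": the shift along the tool's x, y, z in mm, a list of three; "delta_rot": the turn, a rotation vector about the tool's x, y, z in rad, a list of three. A call has 1 to 10 rows; each row is the pose to reach, as a shift and turn from the pose commanded when the call began, along the tool's axes at that moment; what a row does not reach only later rows make up. A row lasts 1/8 s, in which the tool goes at most 62.5 mm and 10.7 degrees, less where a joint would pass 70% of its speed; a pose out of reach is approached as far as the arm can. A call with a gripper value outside its range is refused whole. The fingers move at their own pace and stop on an object; FORCE is the grip in N (left out, the last holds). Time passes only in rows, so rows that repeat a pose let the fingers close. It gives the time, the measured TCP pose, the force and the opening at its end, in the units of the state.
- readout.get_obs(): the state, without advancing time (a new reading comes with each control period).
- imaging.get_image(name): name is "scene" or "top" or "wrist"; returns the picture (480x640x3 uint8, red, green, blue); there is no depth.
- imaging.camera_model(name): a dict with "mtx" (3x3 intrinsics, pixels), "T" (4x4, takes a point from camera to world coordinates); the wrist camera has in their place "T_tool_cam" (4x4, takes a point from camera to tool coordinates, whose origin is the TCP and whose axes are the tool frame's). Camera axes: x right, y down, z forward; pixel columns grow to the right and rows downward; lengths in m; the calibration is good to about 2 mm. The wrist camera is an equidistant fisheye: a pixel r from the principal point sees the ray r / f radians off the axis. A picture is of the moment at which its call begins: read the wrist's pose just before it. camera_model takes no time and is no camera call.
- ticket.close_job(): hands the job in, once; it reports no verdict.
The state is a dict: "time": time; "joint_pos": joint angles; "qvel": joint speeds; "joint_torque": joint torques, N m; "tool_pos": TCP position; "eef_rot": TCP orientation; "ft_force": force on the tool from outside, world axes, zero at the start; "moment": the same for the moment, N m; "grip_width": finger opening in m.
Only numpy, scipy, OpenCV 4.12 (cv2) and the standard library are available. Lean on these libraries where they do the work, as an engineer would, in place of code of your own. Each camera call takes 0.05 s, during which the arm holds its last target. There are 200 camera calls.

## Working session

There is one attempt and no reset: what is moved stays moved. The work goes in short steps, Python scripts to look and compute and a shell command to move; the robot and the scene stay as the last step left them, time stands still between calls to the robot, and variables do not carry over. Pictures are saved under pics/ and viewed, about 8 in all and at most 12, crops included, and the job is handed in when it is done.

```bash
mkdir -p pics; ls
python3 - <<'E'
from rig import readout, imaging, ticket, r
import cv2
o=readout.get_obs()
print({k:o[k] for k in ('time','tool_pos','eef_rot','grip_width','ft_force')}, r.pinch_z)
for n in('scene','top'):
    im=imaging.get_image(n); cv2.imwrite(f'pics/{n}0.png',im[:,:,::-1])
    m=imaging.camera_model(n); print(n,m)
print(imaging.camera_model('wrist'))
E
```

```text
pics
{'time': 0.0, 'tool_pos': array([ 0.23556698, -0.49667256,  0.23064509]), 'eef_rot': array([ 0.15524602, -0.15532223,  0.6903352 , -0.68935549]), 'grip_width': 0.08512417909650341, 'ft_force': array([ 0.62156247, -0.13585574, -0.26627055])} 0.0187
scene {'mtx': array([[458.0469617 ,   0.        , 311.59291009],
       [  0.        , 458.0469617 , 242.08054156],
       [  0.        ,   0.        ,   1.        ]]), 'T': array([[ 0.87206393,  0.38983037, -0.29586616,  0.84093428],
       [ 0.48917284, -0.67625118,  0.55081238, -0.47104464],
       [ 0.01464355, -0.6250733 , -0.78042869,  0.83490361],
       [ 0.        ,  0.        ,  0.        ,  1.        ]])}
top {'mtx': array([[440.83557193,   0.        , 322.51073088],
       [  0.        , 440.83557193, 239.30733729],
       [  0.        ,   0.        ,   1.        ]]), 'T': array([[-0.01648397, -0.99460625,  0.10240455,  0.48214497],
       [-0.99983145,  0.01556874, -0.00973029,  0.04828729],
       [ 0.0080835 , -0.10254768, -0.99469524,  1.07157033],
       [ 0.        ,  0.        ,  0.        ,  1.        ]])}
{'mtx': array([[371.64829954,   0.        , 313.59775613],
       [  0.        , 371.64829954, 235.13224361],
       [  0.        ,   0.        ,   1.        ]]), 'T_tool_cam': array([[ 7.94139495e-04,  9.48020678e-01,  3.18207737e-01,
        -8.17017665e-02],
       [-5.76263242e-04, -3.18207351e-01,  9.48020965e-01,
        -1.43216020e-01],
       [ 9.99999519e-01, -9.36232312e-04,  2.93608444e-04,
        -6.64900314e-04],
       [ 0.00000000e+00,  0.00000000e+00,  0.00000000e+00,
         1.00000000e+00]])}
```

View pics/top0.png

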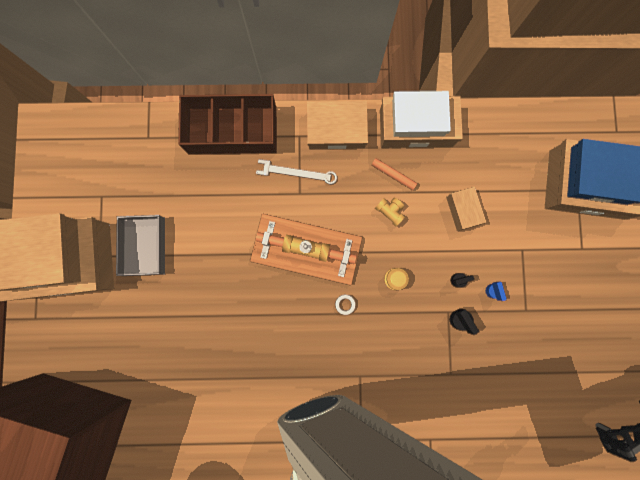

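View pics/scene0.png

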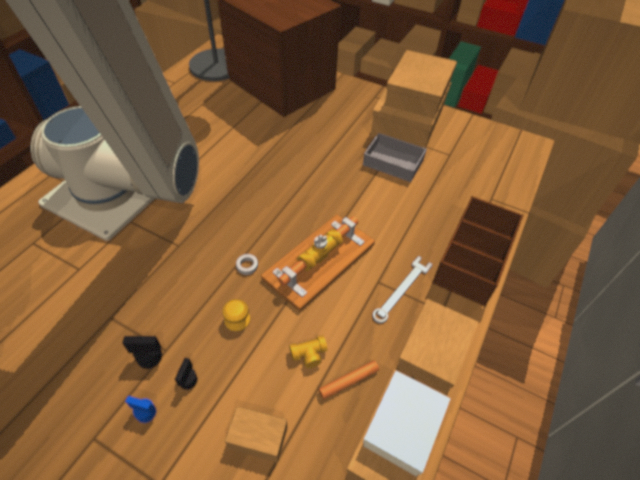

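Candidates for the knob: small black knob at top (461,280), larger black one at (464,321), and a blue one at (497,291). By the description I want the smaller black one. I'll check that in a crop and measure it.

```bash
cat > h.py <<'E'
import numpy as np, cv2
from rig import readout, imaging
from scipy.spatial.transform import Rotation as R
def pose(o=None):
    o=o or readout.get_obs(); q=o['eef_rot']; T=np.eye(4)
    T[:3,:3]=R.from_quat([q[1],q[2],q[3],q[0]]).as_matrix(); T[:3,3]=o['tool_pos']; return T
def ray(cam,uv,T=None):
    m=imaging.camera_model(cam); K=m['mtx']; x=(uv[0]-K[0,2])/K[0,0]; y=(uv[1]-K[1,2])/K[1,1]
    if cam=='wrist':
        t=np.hypot(x,y); s=np.sin(t)/t if t>1e-9 else 1; d=np.array([x*s,y*s,np.cos(t)]); W=T@m['T_tool_cam']
    else: d=np.array([x,y,1.]); W=m['T']
    return W[:3,3], W[:3,:3]@d
def cast(cam,uv,z,T=None):
    p,d=ray(cam,uv,T); return p+d*(z-p[2])/d[2]
def tri(a,b):
    (p,d),(q,e)=a,b; d=d/np.linalg.norm(d); e=e/np.linalg.norm(e)
    s=np.linalg.lstsq(np.c_[d,-e],q-p,rcond=None)[0]; A=p+d*s[0];B=q+e*s[1]; return (A+B)/2, np.linalg.norm(A-B)
def blobs(mask,amin=30):
    cs,_=cv2.findContours(mask.astype(np.uint8),cv2.RETR_EXTERNAL,cv2.CHAIN_APPROX_NONE)
    return [c for c in cs if cv2.contourArea(c)>amin]
E
python3 - <<'E'
from h import *
t=cv2.imread('pics/top0.png'); s=cv2.imread('pics/scene0.png')
a=cv2.resize(t[260:345,430:520],None,fx=4.2,fy=4.2,interpolation=cv2.INTER_CUBIC)
b=cv2.resize(s[320:430,110:220],(400,400),interpolation=cv2.INTER_CUBIC)
c=cv2.resize(t[205:290,240:375],(540,340),interpolation=cv2.INTER_CUBIC)
can=np.zeros((600,800,3),np.uint8); 
can[:300,:318]=cv2.resize(a,(318,300)); can[:300,400:700]=cv2.resize(b,(300,300)); can[300:600,:476]=cv2.resize(c,(476,300))
cv2.imwrite('pics/crop1.png',can)
for n,im,(x0,y0,x1,y1) in(('top',t,(440,265,520,345)),('scene',s,(110,320,220,430))):
    m=np.zeros(im.shape[:2],bool); m[y0:y1,x0:x1]=(im[y0:y1,x0:x1].max(2)<55)
    for c in blobs(m): print(n,cv2.boundingRect(c),cv2.minAreaRect(c),cv2.contourArea(c))
for uv in((461,280),(464,321)): print(uv,cast('top',uv,.05))
print('spindle',cast('top',(306,246),.09), tri(ray('top',(306,246)),ray('scene',(321,242))))
print(tri(ray('top',(461,280)),ray('scene',(185,372))))
E
```

```text
top (450, 309, 29, 25) ((463.0, 323.0000305175781), (28.621667861938477, 21.46625328063965), 63.43495178222656) 417.0
top (451, 274, 23, 13) ((462.0, 280.0), (12.0, 22.0), 90.0) 181.0
scene (176, 359, 21, 30) ((187.80003356933594, 374.8999938964844), (19.230182647705078, 26.832815170288086), 26.56505012512207) 351.5
scene (124, 337, 38, 32) ((142.5, 352.5), (31.0, 37.0), 90.0) 807.5
(461, 280) [ 0.48766877 -0.28052553  0.05      ]
(464, 321) [ 0.39404256 -0.2828534   0.05      ]
spindle [0.56874499 0.07582    0.09      ] (array([0.5699648 , 0.07615218, 0.07421834]), np.float64(0.000408134160245217))
(array([ 0.48744565, -0.28507505,  0.03668354]), np.float64(0.0007750725176940113))
```

View pics/crop1.png

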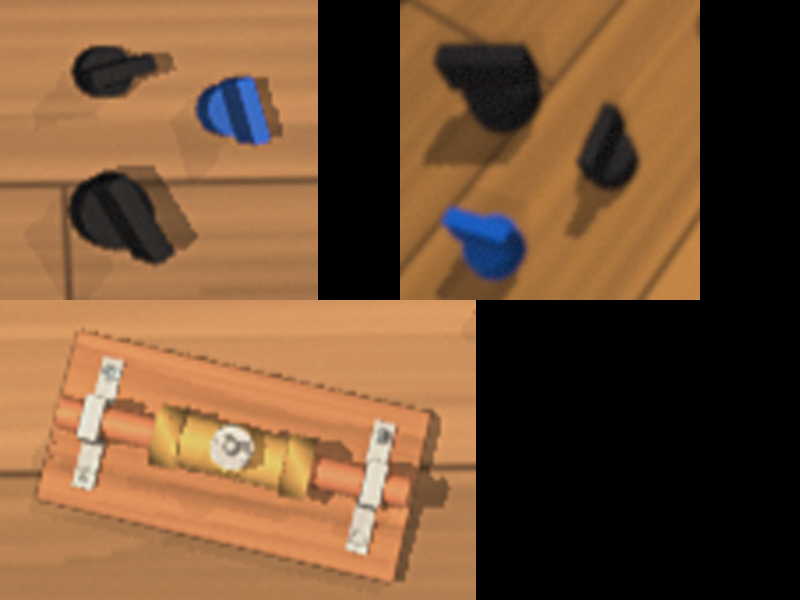

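The small black knob is at top (461,280), near world (0.487, -0.28). The spindle disc is at top (306,246). Next I'll work out the move over the knob for a near look.

```bash
cat >> h.py <<'E'
def plan(p,zyaw,T=None):
    """delta to TCP p, tool y down, tool z horizontal at world yaw zyaw (mod pi, nearest)"""
    T=pose() if T is None else T; best=None
    for k in(0,np.pi):
        z=np.array([np.cos(zyaw+k),np.sin(zyaw+k),0]); y=np.array([0,0,-1.]); G=np.c_[np.cross(y,z),y,z]
        rv=R.from_matrix(T[:3,:3].T@G).as_rotvec()
        if best is None or np.linalg.norm(rv)<np.linalg.norm(best): best=rv
    return np.round(1e3*T[:3,:3].T@(np.array(p)-T[:3,3]),1), np.round(best,3)
E
python3 - <<'E'
from h import *
T=pose(); print(T.round(3))
a,b=cast('top',(430+88/3.53,260+75/3.53),.056),cast('top',(430+155/3.53,260+62/3.53),.056)
d=b-a; y=np.arctan2(d[1],d[0]); print(a,b,np.linalg.norm(d),y)
print(plan((.487,-.281,.17),y+np.pi/2), readout.get_obs()['joint_pos'])
E
```

```text
[[-0.904 -0.     0.428  0.236]
 [-0.428  0.001 -0.904 -0.497]
 [-0.    -1.    -0.001  0.231]
 [ 0.     0.     0.     1.   ]]
[ 0.48501394 -0.26446379  0.056     ] [ 0.49272858 -0.30865449  0.056     ] 0.04485903871631556 -1.3979619519377158
(array([-319.6,   60.9,  -87.1]), array([ 1.000e-03, -1.301e+00, -1.000e-03])) [-1.28060730e+00  2.59121162e-01  2.08563810e-02  1.33370613e+00
  7.45443674e-06  1.41818646e+00]
```

```bash
python3 -m pendant '[{"jaw":85,"delta_pos":[-60,10,-15],"delta_rot":[0,-0.18,0]},{"jaw":85,"delta_pos":[-120,20,-30],"delta_rot":[0,-0.37,0]},{"jaw":85,"delta_pos":[-180,30,-45],"delta_rot":[0,-0.55,0]},{"jaw":85,"delta_pos":[-240,40,-60],"delta_rot":[0,-0.74,0]},{"jaw":85,"delta_pos":[-290,50,-72],"delta_rot":[0,-0.92,0]},{"jaw":85,"delta_pos":[-319,55,-81],"delta_rot":[0,-1.1,0]},{"jaw":85,"delta_pos":[-319,60,-81],"delta_rot":[0,-1.3,0]},{"jaw":85,"delta_pos":[-319,60,-81],"delta_rot":[0,-1.3,0]}]' 20
python3 - <<'E'
from h import *
o=readout.get_obs(); im=imaging.get_image('wrist'); np.save('T1.npy',pose(o)); print(o['joint_pos'],pose(o).round(3))
cv2.imwrite('pics/w1.png',im[:,:,::-1])
E
```

```text
time: 1.1
tool_pos: [0.4891, -0.2865, 0.1706]
eef_rot: [-0.541, 0.541, -0.456, 0.455]
ft_force: [-0.3, 0.7, -0.5]
grip_width: 0.0848
[-6.77841801e-01  3.11802437e-01 -5.90445927e-02  1.20150420e+00
 -3.18754471e-05  7.20720107e-01] [[ 0.171 -0.001  0.985  0.489]
 [-0.985  0.001  0.171 -0.286]
 [-0.001 -1.    -0.001  0.171]
 [ 0.     0.     0.     1.   ]]
```

View pics/w1.png

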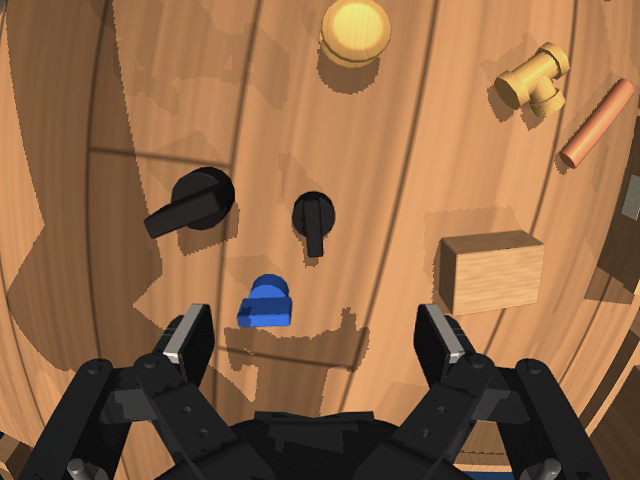

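The wrist view shows the small knob at about (314,220), with the bar pointing down the image. The larger black knob is at (200,200) and the blue one at (265,305). I'll measure from the contour.

Run:
```python
from h import *
from scipy.optimize import least_squares
T=np.load('T1.npy'); im=cv2.imread('pics/w1.png'); m=np.zeros((480,640),bool); m[180:270,280:350]=im[180:270,280:350].max(2)<60
c=max(blobs(m),key=cv2.contourArea)[:,0]; print(cv2.boundingRect(c))
for y in range(186,262,6):
    r=np.where(m[y])[0]; print(y,r.min(),r.max(),im[y,r.min():r.max()+1].max(1).tolist()) if len(r) else 0
mid=[((np.where(m[y])[0].min()+np.where(m[y])[0].max())/2,y) for y in range(242,255)]
w=np.array([cast('wrist',p,.056,T) for p in mid]); d=np.polyfit(w[:,1],w[:,0],1); print('bar yaw',np.arctan2(-1,-d[0]))
print('bottom end',cast('wrist',mid[-1],.056,T),w[0])
rim=np.array([cast('wrist',p,.024,T)[:2] for p in c if p[1]<215])
f=least_squares(lambda q:np.hypot(*(rim-q[:2]).T)-q[2],[.49,-.28,.018]); print('rim',f.x,abs(f.fun).max())
```

```text
(292, 192, 43, 65)
192 307 318 [47, 12, 16, 16, 13, 17, 16, 13, 16, 14, 15, 28]
198 298 328 [53, 13, 16, 17, 16, 16, 19, 19, 21, 23, 18, 21, 23, 19, 20, 18, 21, 18, 20, 19, 19, 32, 47, 43, 30, 20, 16, 19, 17, 12, 47]
204 294 331 [50, 9, 20, 36, 40, 37, 36, 37, 35, 23, 35, 41, 41, 39, 41, 42, 42, 39, 40, 38, 41, 39, 41, 37, 30, 25, 41, 40, 42, 40, 41, 40, 41, 40, 40, 38, 23, 12]
210 293 333 [51, 34, 35, 37, 36, 37, 36, 36, 38, 33, 18, 33, 38, 41, 40, 41, 39, 40, 42, 38, 40, 41, 40, 41, 39, 35, 30, 27, 41, 41, 41, 40, 41, 40, 42, 39, 40, 39, 41, 41, 22]
216 292 334 [38, 34, 36, 38, 40, 38, 37, 35, 37, 32, 18, 24, 23, 34, 40, 40, 40, 42, 42, 40, 40, 41, 39, 40, 41, 41, 36, 27, 17, 42, 40, 40, 40, 41, 40, 40, 40, 40, 40, 40, 41, 37, 55]
222 293 333 [35, 39, 38, 37, 38, 37, 38, 38, 37, 36, 23, 16, 31, 35, 40, 40, 41, 41, 42, 39, 39, 41, 39, 40, 40, 38, 34, 27, 25, 39, 43, 40, 41, 41, 39, 41, 41, 40, 41, 40, 34]
228 295 331 [47, 38, 37, 35, 39, 38, 33, 24, 23, 25, 25, 33, 40, 40, 40, 39, 42, 41, 41, 40, 41, 39, 40, 39, 36, 31, 18, 40, 42, 41, 41, 42, 40, 39, 41, 36, 50]
234 302 324 [46, 27, 20, 14, 27, 35, 40, 41, 41, 40, 39, 41, 40, 42, 41, 40, 40, 40, 33, 24, 32, 36, 36]
240 307 322 [37, 36, 41, 41, 39, 41, 41, 42, 39, 42, 41, 41, 41, 38, 28, 51]
246 307 322 [45, 32, 38, 42, 42, 40, 41, 42, 41, 41, 41, 41, 41, 40, 32, 20]
252 308 322 [30, 36, 41, 38, 40, 42, 40, 39, 41, 43, 40, 41, 39, 36, 27]
bar yaw -1.3471388659959775
bottom end [ 0.4929166  -0.30505086  0.056     ] [ 0.49092172 -0.29575909  0.056     ]
rim [ 0.48736236 -0.28126588  0.01617969] 0.000841173213702813
```

Run:
```python
from h import *
T=np.load('T1.npy')
im=cv2.imread('pics/w1.png').max(2)
print(im[194:206,310].tolist(), im[250:262,315].tolist())
a,b=cast('wrist',(310.5,201),.056,T),cast('wrist',(315.5,257),.056,T); d=b-a
print(a,b,np.linalg.norm(d),np.arctan2(d[1],d[0]),(a+b)/2)
l,r=cast('wrist',(291.5,218),.024,T),cast('wrist',(334.5,218),.024,T); print(l,r,np.linalg.norm(l-r),(l+r)/2)
print(T[:3,3])
```

```text
[21, 21, 20, 21, 23, 20, 24, 34, 38, 40, 42, 41] [41, 41, 39, 39, 40, 39, 28, 112, 125, 125, 124, 124]
[ 0.48281054 -0.26573425  0.056     ] [ 0.49369937 -0.30736224  0.056     ] 0.04302855609748025 -1.3149539822484255 [ 0.48825495 -0.28654824  0.056     ]
[ 0.47100902 -0.28980619  0.024     ] [ 0.50539761 -0.28385267  0.024     ] 0.034900134971540646 [ 0.48820331 -0.28682943  0.024     ]
[ 0.48914513 -0.28649486  0.17055424]
```

```bash
python3 -m pendant '[{"jaw":45,"delta_pos":[0,30,-1],"delta_rot":[0,-0.06,0]},{"jaw":45,"delta_pos":[0,70,-1],"delta_rot":[0,-0.06,0]},{"jaw":45,"delta_pos":[0,110,-1],"delta_rot":[0,-0.06,0]},{"jaw":45,"delta_pos":[0,135,-1],"delta_rot":[0,-0.06,0]},{"jaw":45,"delta_pos":[0,141.5,-1],"delta_rot":[0,-0.06,0]},{"jaw":20,"delta_pos":[0,141.5,-1],"delta_rot":[0,-0.06,0]},{"jaw":0,"delta_pos":[0,141.5,-1],"delta_rot":[0,-0.06,0]},{"jaw":0,"delta_pos":[0,141.5,-1],"delta_rot":[0,-0.06,0]},{"jaw":0,"delta_pos":[0,141.5,-1],"delta_rot":[0,-0.06,0]},{"jaw":0,"delta_pos":[0,141.5,-1],"delta_rot":[0,-0.06,0]}]' 60
```

```text
time: 2.4
tool_pos: [0.4888, -0.2879, 0.0312]
eef_rot: [-0.554, 0.555, -0.438, 0.44]
ft_force: [-0.6, -1.3, 6.8]
grip_width: 0.0109
```

Gripped at a width of 10.9 mm. I'll lift and compute the standoff beyond the valve for a near look.

```bash
python3 -m pendant '[{"jaw":0,"delta_pos":[0,-20,0],"delta_rot":[0,0,0]},{"jaw":0,"delta_pos":[0,-70,0],"delta_rot":[0,0,0]},{"jaw":0,"delta_pos":[0,-125,0],"delta_rot":[0,0,0]},{"jaw":0,"delta_pos":[0,-145,0],"delta_rot":[0,0,0]}]' 60
python3 - <<'E'
from h import *
T=pose(); print(T.round(3),np.arctan2(T[1,2],T[0,2]))
p,rv=plan((.594,.155,.175),2.85,T); print(p,rv)
E
```

```text
time: 2.9
tool_pos: [0.489, -0.2878, 0.1786]
eef_rot: [0.555, -0.554, 0.437, -0.441]
ft_force: [0.8, 0.3, -1.8]
grip_width: 0.0109
[[ 0.23   0.004  0.973  0.489]
 [-0.973 -0.003  0.23  -0.288]
 [ 0.004 -1.     0.003  0.179]
 [ 0.     0.     0.     1.   ]] 0.23193179044517168
[-406.8    2.7  203.9] [-0.004  0.524  0.003]
```

```bash
python3 -m pendant '[{"jaw":0,"delta_pos":[-40,0,20],"delta_rot":[0,-0.17,0]},{"jaw":0,"delta_pos":[-81,0,41],"delta_rot":[0,-0.34,0]},{"jaw":0,"delta_pos":[-122,0,61],"delta_rot":[0,-0.51,0]},{"jaw":0,"delta_pos":[-163,0,82],"delta_rot":[0,-0.68,0]},{"jaw":0,"delta_pos":[-204,0,102],"delta_rot":[0,-0.85,0]},{"jaw":0,"delta_pos":[-244,0,122],"delta_rot":[0,-1.02,0]},{"jaw":0,"delta_pos":[-285,0,143],"delta_rot":[0,-1.19,0]},{"jaw":0,"delta_pos":[-326,0,163],"delta_rot":[0,-1.36,0]},{"jaw":0,"delta_pos":[-366,0,184],"delta_rot":[0,-1.53,0]},{"jaw":0,"delta_pos":[-407,0,204],"delta_rot":[0,-1.7,0]}]' 60 && python3 -m pendant '[{"jaw":0,"delta_pos":[0,0,0],"delta_rot":[0,-0.17,0]},{"jaw":0,"delta_pos":[0,0,0],"delta_rot":[0,-0.34,0]},{"jaw":0,"delta_pos":[0,0,0],"delta_rot":[0,-0.51,0]},{"jaw":0,"delta_pos":[0,0,0],"delta_rot":[0,-0.68,0]},{"jaw":0,"delta_pos":[0,0,0],"delta_rot":[0,-0.85,0]},{"jaw":0,"delta_pos":[0,0,0],"delta_rot":[0,-0.92,0]},{"jaw":0,"delta_pos":[0,0,0],"delta_rot":[0,-0.92,0]}]'
python3 - <<'E'
from h import *
o=readout.get_obs(); im=imaging.get_image('wrist'); np.save('T2.npy',pose(o)); T=pose(o); print(o['joint_pos'],np.arctan2(T[1,2],T[0,2]))
cv2.imwrite('pics/w2.png',im[:,:,::-1])
E
```

```text
time: 4.15
tool_pos: [0.5932, 0.1573, 0.1751]
eef_rot: [-0.695, 0.695, 0.129, -0.129]
ft_force: [-0.0, 1.1, -1.2]
grip_width: 0.0108
time: 5.03
tool_pos: [0.593, 0.1558, 0.175]
eef_rot: [0.567, -0.567, -0.422, 0.422]
ft_force: [0.5, -1.0, -1.3]
grip_width: 0.0111
[ 1.20149269e-01  3.85969531e-01  6.50832922e-02  1.24992430e+00
  5.67917546e-05 -1.16040313e+00] 2.8513487238450574
```

View pics/w2.png

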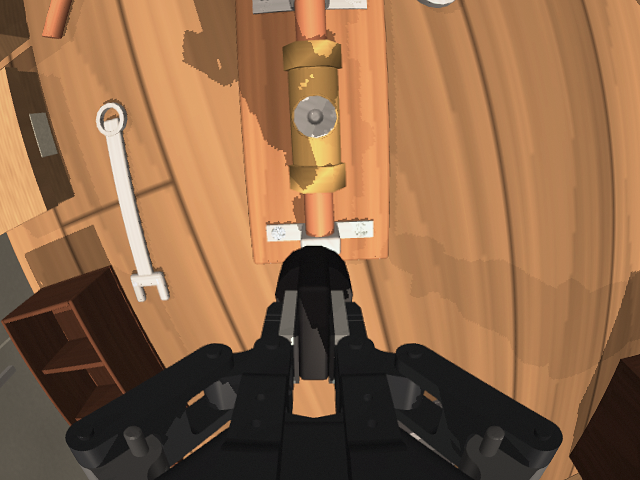

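The wrist view shows the spindle at (315,117), the pipe nearly vertical, and the held knob hub at (313,270). I'll zoom on the spindle and the held knob.

Run:
```python
from h import *
im=cv2.imread('pics/w2.png'); T=np.load('T2.npy')
a=cv2.resize(im[82:152,280:350],(500,500),interpolation=cv2.INTER_CUBIC)
b=cv2.resize(im[235:395,255:375],(300,400),interpolation=cv2.INTER_CUBIC); b=np.clip(b.astype(float)*2.5,0,255).astype(np.uint8)
can=np.zeros((500,800,3),np.uint8); can[:,:500]=a; can[:400,500:]=b; cv2.imwrite('pics/crop2.png',can)
for z,uv in((.092,(315,117)),(.075,(315,117))): print(z,cast('wrist',uv,z,T))
print('top', cast('top',(306,246),.09),'pipe ends',cast('wrist',(309,15),.05,T),cast('wrist',(320,225),.05,T))
```

```text
0.092 [0.56870859 0.07927393 0.092     ]
0.075 [0.5686972  0.07940011 0.075     ]
top [0.56874499 0.07582    0.09      ] pipe ends [0.55111228 0.00616896 0.05      ] [0.58806631 0.15767464 0.05      ]
```

View pics/crop2.png

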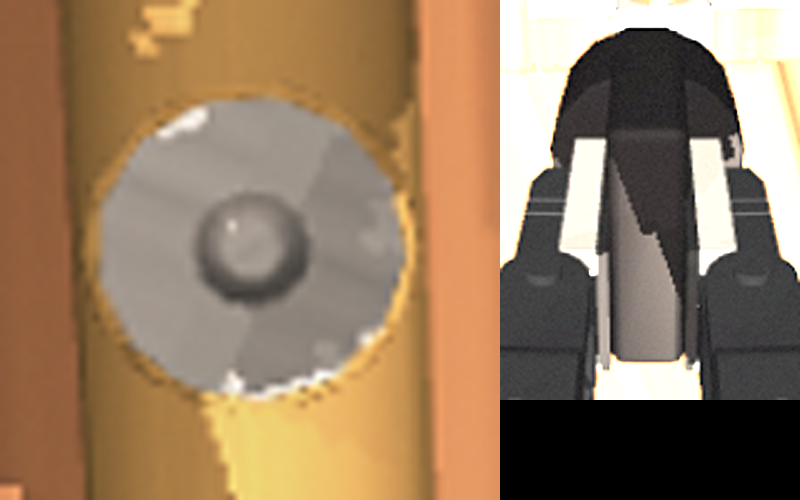

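The pilot is at (315.0,116.6) and concentric with the collar. The key angle can't be read, so I'll find it by turning. To cancel the camera bias I'll measure the knob in hand with the same camera.

Run:
```python
from h import *
im=cv2.imread('pics/w2.png'); T=np.load('T2.npy'); I=np.eye(4)
print('col314',im[238:262,314].max(1).tolist())
def tool(uv,ty):
    p,d=ray('wrist',uv,I); return 1e3*(p+d*(ty-p[1])/d[1])
mx=im.max(2)
for row in (262,270,278): r=np.where(mx[row,270:360]<50)[0]+270; print(row,r.min(),r.max())
for v in(246,247,248): print(v,tool((314,v),.0312))
pil=tool((315,116.6),T[2,3]-.092); print('pilot tool',pil, 'collar',tool((315,116.6),T[2,3]-.075))
# hub outline: fit circle on bottom plane using contour rows 246..262
m=np.zeros((480,640),bool); m[240:300,265:365]=mx[240:300,265:365]<55
c=max(blobs(m),key=cv2.contourArea)[:,0]; c=c[(c[:,1]<264)&(c[:,1]>240)]
P=np.array([tool(p,.0312)[[0,2]] for p in c]); 
from scipy.optimize import least_squares
f=least_squares(lambda q:np.hypot(*(P-q).T)-18,[0,0]); print('hub centre tool x,z',f.x,abs(f.fun).max())
print(T[:3,0],T[:3,2])
# pipe direction
for row in(25,75,160,215):
    h=cv2.cvtColor(im,cv2.COLOR_BGR2HSV)[row,270:360]; print(row,h[:,0].tolist()[::3])
```

```text
col314 [160, 215, 240, 242, 242, 243, 240, 190, 1, 12, 18, 18, 19, 15, 18, 19, 17, 14, 17, 18, 16, 18, 19, 18]
262 283 343
270 281 346
278 279 348
246 [-17.38849019  31.2          0.70691105]
247 [-16.85456403  31.2          0.70668209]
248 [-16.3195662   31.2          0.70645364]
pilot tool [-80.53121511  82.95547106   1.344465  ] collar [-80.43266023  99.95547106   1.39089416]
hub centre tool x,z [0.67518077 0.44019655] 0.5547093401841501
[2.86185962e-01 9.58174093e-01 4.64061036e-05] [-9.58174094e-01  2.86185961e-01  3.56894768e-05]
25 [12, 12, 11, 12, 11, 12, 12, 12, 12, 10, 9, 10, 12, 13, 13, 12, 10, 10, 9, 12, 12, 12, 12, 11, 12, 12, 12, 12, 12, 12]
75 [12, 12, 12, 12, 12, 12, 15, 17, 17, 16, 17, 17, 17, 17, 23, 17, 17, 17, 17, 16, 17, 16, 17, 12, 12, 12, 11, 12, 12, 12]
160 [12, 12, 12, 12, 12, 13, 12, 12, 17, 17, 17, 17, 17, 17, 17, 20, 23, 22, 20, 19, 18, 17, 17, 17, 12, 13, 12, 12, 12, 12]
215 [12, 12, 12, 12, 12, 13, 13, 13, 12, 12, 12, 12, 10, 9, 10, 12, 15, 16, 13, 10, 10, 11, 12, 12, 12, 13, 12, 12, 12, 12]
```

```bash
python3 -m pendant '[{"jaw":0,"delta_pos":[-30,0,0],"delta_rot":[0,-0.1,0]},{"jaw":0,"delta_pos":[-65,0,1],"delta_rot":[0,-0.1,0]},{"jaw":0,"delta_pos":[-80.5,20,1],"delta_rot":[0,-0.1,0]},{"jaw":0,"delta_pos":[-80.5,46,1],"delta_rot":[0,-0.1,0]},{"jaw":0,"delta_pos":[-80.5,46,1],"delta_rot":[0,-0.1,0]},{"jaw":0,"delta_pos":[-80.5,46,1],"delta_rot":[0,-0.1,0]}]'
python3 - <<'E'
from h import *
s=imaging.get_image('scene')[:,:,::-1]; t=imaging.get_image('top')[:,:,::-1]; cv2.imwrite('pics/s3.png',s); cv2.imwrite('pics/t3.png',t)
can=np.zeros((480,800,3),np.uint8)
can[:,:480]=cv2.resize(s[200:280,280:360],(480,480),interpolation=cv2.INTER_CUBIC)
can[:320,480:]=cv2.resize(t[206:286,266:346],(320,320),interpolation=cv2.INTER_CUBIC)
cv2.imwrite('pics/crop3.png',np.clip(can.astype(float)*1.3,0,255))
print(readout.get_obs()['tool_pos'])
E
```

```text
time: 5.82
tool_pos: [0.5696, 0.0791, 0.1297]
eef_rot: [-0.545, 0.545, 0.451, -0.45]
ft_force: [0.9, 0.0, -1.1]
grip_width: 0.0109
[0.56983206 0.07913617 0.12990238][ WARN:0@3.561] global loadsave.cpp:1063 imwrite_ Unsupported depth image for selected encoder is fallbacked to CV_8U.
```

View pics/crop3.png

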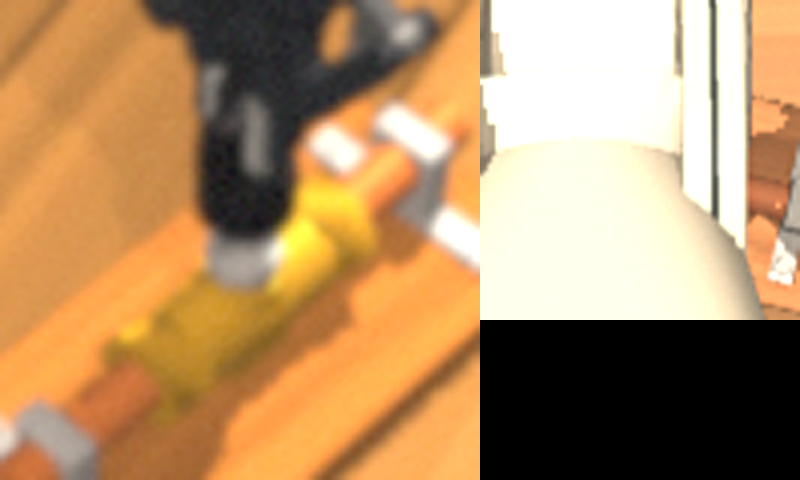

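Run:
```python
from h import *
s=cv2.imread('pics/s3.png').astype(int)
for y in(230,232,234,236): print(y,[int(v) for v in s[y,308:335].max(1)])
print()
for y in(240,241,242,243,244,245,246,247): print(y,'min',[int(v) for v in s[y,308:335,0]])
s0=cv2.imread('pics/scene0.png').astype(int)
print()
for y in range(234,250): print(y,'min',[int(v) for v in s0[y,308:335,0]])
m=imaging.camera_model('scene'); Ti=np.linalg.inv(m['T'])
def proj(p): q=m['mtx']@(Ti[:3]@np.r_[p,1]); return q[:2]/q[2]
for z in(.0,.0985,.1225): print(proj((.5698,.0791,z)))
print(proj((.5698,.0791,.075)),proj((.5698,.0791,.092)))
```

```text
230 [154, 155, 156, 147, 113, 70, 36, 28, 23, 21, 24, 29, 25, 32, 38, 39, 38, 32, 35, 44, 64, 121, 173, 199, 207, 204, 202]
232 [155, 156, 155, 146, 112, 67, 37, 33, 23, 24, 29, 29, 27, 32, 33, 25, 31, 26, 17, 39, 84, 150, 203, 221, 224, 225, 225]
234 [157, 160, 165, 161, 131, 85, 44, 28, 24, 24, 29, 29, 30, 26, 28, 28, 26, 22, 30, 45, 101, 162, 205, 220, 224, 223, 224]
236 [171, 184, 191, 191, 166, 126, 78, 42, 28, 29, 26, 26, 28, 26, 22, 24, 27, 28, 46, 90, 148, 200, 215, 211, 198, 195, 200]

240 min [58, 59, 57, 59, 62, 70, 89, 92, 85, 76, 73, 73, 74, 72, 75, 83, 103, 126, 136, 109, 69, 59, 55, 50, 47, 49, 43]
241 min [57, 57, 59, 62, 64, 73, 90, 96, 93, 91, 93, 95, 96, 91, 98, 107, 128, 157, 159, 120, 75, 58, 48, 48, 47, 40, 43]
242 min [61, 59, 58, 60, 60, 77, 89, 101, 102, 102, 105, 111, 111, 111, 110, 122, 140, 165, 154, 110, 72, 51, 48, 46, 48, 42, 41]
243 min [60, 58, 60, 62, 56, 70, 94, 103, 111, 114, 115, 116, 117, 120, 119, 124, 139, 151, 131, 91, 56, 43, 46, 40, 40, 42, 41]
244 min [61, 60, 57, 58, 56, 65, 88, 100, 109, 115, 117, 119, 122, 118, 118, 121, 122, 124, 103, 6
[... 1844 characters left out ...]
108, 129, 127, 134, 154, 167, 166, 156, 136, 107, 75, 53, 44, 40, 38, 39, 36, 33, 33]
246 min [55, 52, 50, 46, 41, 39, 52, 66, 92, 111, 113, 119, 133, 134, 127, 115, 97, 74, 59, 47, 35, 41, 38, 36, 34, 34, 34]
247 min [55, 50, 48, 37, 37, 29, 39, 50, 67, 86, 90, 92, 96, 96, 89, 78, 65, 51, 44, 43, 38, 37, 38, 32, 35, 31, 28]
248 min [48, 45, 43, 43, 41, 36, 34, 38, 48, 57, 60, 64, 64, 62, 56, 46, 39, 43, 38, 37, 35, 30, 34, 27, 30, 30, 36]
249 min [45, 46, 46, 48, 44, 37, 36, 33, 35, 40, 38, 44, 45, 47, 33, 38, 37, 36, 30, 34, 23, 33, 31, 34, 30, 32, 39]
[320.64180058 261.61986318]
[322.05761726 233.74824921]
[322.43770189 226.26594428]
[321.69958236 240.79648561] [321.95722202 235.7246191 ]
```

By the scene view the hub is within about 0.5 mm of the collar axis laterally. I'll probe downwards gently.

```bash
python3 -m pendant '[{"jaw":0,"delta_pos":[0,3,0],"delta_rot":[0,0,0]},{"jaw":0,"delta_pos":[0,6,0],"delta_rot":[0,0,0]},{"jaw":0,"delta_pos":[0,7.5,0],"delta_rot":[0,0,0]},{"jaw":0,"delta_pos":[0,9,0],"delta_rot":[0,0,0]},{"jaw":0,"delta_pos":[0,9,0],"delta_rot":[0,0,0]}]'; python3 -m pendant '[{"jaw":0,"delta_pos":[0,1,0],"delta_rot":[0,0,0]},{"jaw":0,"delta_pos":[0,2,0],"delta_rot":[0,0,0]},{"jaw":0,"delta_pos":[0,2,0],"delta_rot":[0,0,0]}]'
```

```text
time: 6.55
tool_pos: [0.5691, 0.0789, 0.1196]
eef_rot: [0.545, -0.545, -0.45, 0.451]
ft_force: [0.8, 0.4, -1.9]
grip_width: 0.0106
time: 6.92
tool_pos: [0.5692, 0.0789, 0.1177]
eef_rot: [0.545, -0.545, -0.45, 0.45]
ft_force: [1.1, 0.4, -1.5]
grip_width: 0.011
```

No force at 5 mm below the tip height, so the pilot has entered the bore. On down to the key.

```bash
python3 -m pendant '[{"jaw":0,"delta_pos":[0,1,0],"delta_rot":[0,0,0]},{"jaw":0,"delta_pos":[0,2,0],"delta_rot":[0,0,0]},{"jaw":0,"delta_pos":[0,3,0],"delta_rot":[0,0,0]},{"jaw":0,"delta_pos":[0,3,0],"delta_rot":[0,0,0]}]';  python3 -m pendant '[{"jaw":0,"delta_pos":[0,1,0],"delta_rot":[0,0,0]},{"jaw":0,"delta_pos":[0,2,0],"delta_rot":[0,0,0]},{"jaw":0,"delta_pos":[0,2,0],"delta_rot":[0,0,0]}]'
```

```text
time: 7.42
tool_pos: [0.5692, 0.0789, 0.1149]
eef_rot: [-0.545, 0.545, 0.45, -0.45]
ft_force: [-0.6, 0.0, 0.4]
grip_width: 0.0106
time: 7.8
tool_pos: [0.5693, 0.0789, 0.113]
eef_rot: [-0.545, 0.545, 0.451, -0.45]
ft_force: [-1.6, -0.7, 3.8]
grip_width: 0.0108
```

Contact is at TCP z of about 0.1148 m, which is key-top height, and I'm pressing with about 5 N. Now I turn clockwise slowly and watch the force and height.

```bash
python3 -m pendant '[{"jaw":0,"delta_pos":[0,0.5,0],"delta_rot":[0,0.04,0]},{"jaw":0,"delta_pos":[0,0.5,0],"delta_rot":[0,0.08,0]},{"jaw":0,"delta_pos":[0,0.5,0],"delta_rot":[0,0.12,0]},{"jaw":0,"delta_pos":[0,0.5,0],"delta_rot":[0,0.12,0]}]'; python3 -m pendant '[{"jaw":0,"delta_pos":[0,0,0],"delta_rot":[0,0.04,0]},{"jaw":0,"delta_pos":[0,0,0],"delta_rot":[0,0.08,0]},{"jaw":0,"delta_pos":[0,0,0],"delta_rot":[0,0.08,0]}]'
```

```text
time: 8.3
tool_pos: [0.5696, 0.0789, 0.1127]
eef_rot: [-0.571, 0.571, 0.417, -0.417]
ft_force: [-0.2, -0.8, 5.0]
grip_width: 0.011
time: 8.68
tool_pos: [0.5696, 0.0789, 0.1126]
eef_rot: [-0.587, 0.587, 0.394, -0.394]
ft_force: [0.3, 0.2, 4.2]
grip_width: 0.0108
```

```bash
python3 -m pendant '[{"jaw":0,"delta_pos":[0,0,0],"delta_rot":[0,0.04,0]},{"jaw":0,"delta_pos":[0,0,0],"delta_rot":[0,0.08,0]},{"jaw":0,"delta_pos":[0,0,0],"delta_rot":[0,0.08,0]}]'
```

```text
time: 9.05
tool_pos: [0.5695, 0.0788, 0.1124]
eef_rot: [-0.602, 0.602, 0.371, -0.37]
ft_force: [0.3, -0.2, 5.0]
grip_width: 0.0107
```

```bash
for i in 1; do python3 -m pendant '[{"jaw":0,"delta_pos":[0,0,0],"delta_rot":[0,0.04,0]},{"jaw":0,"delta_pos":[0,0,0],"delta_rot":[0,0.08,0]},{"jaw":0,"delta_pos":[0,0,0],"delta_rot":[0,0.08,0]}]'; done
```

```text
time: 9.43
tool_pos: [0.5693, 0.0789, 0.1124]
eef_rot: [-0.617, 0.617, 0.346, -0.346]
ft_force: [0.8, 0.4, 5.3]
grip_width: 0.011
```

```bash
python3 -m pendant '[{"jaw":0,"delta_pos":[0,0,0],"delta_rot":[0,0.04,0]},{"jaw":0,"delta_pos":[0,0,0],"delta_rot":[0,0.08,0]},{"jaw":0,"delta_pos":[0,0,0],"delta_rot":[0,0.08,0]}]'
```

```text
time: 9.8
tool_pos: [0.5691, 0.0788, 0.1118]
eef_rot: [0.63, -0.63, -0.321, 0.321]
ft_force: [0.9, -1.9, -0.4]
grip_width: 0.0108
```

```bash
python3 -m pendant '[{"jaw":0,"delta_pos":[0,0,0],"delta_rot":[0,0.04,0]},{"jaw":0,"delta_pos":[0,0,0],"delta_rot":[0,0.08,0]},{"jaw":0,"delta_pos":[0,0,0],"delta_rot":[0,0.08,0]}]'
```

```text
time: 10.18
tool_pos: [0.5687, 0.0789, 0.1117]
eef_rot: [0.642, -0.642, -0.295, 0.296]
ft_force: [-0.1, -0.7, -2.2]
grip_width: 0.0107
```

The force fell to the free-hanging value between yaw 1.02 and 0.94, so slot and key are lined up. I'll press on down towards home (TCP about 0.106 m).

```bash
python3 -m pendant '[{"jaw":0,"delta_pos":[0,1,0],"delta_rot":[0,0,0]},{"jaw":0,"delta_pos":[0,2,0],"delta_rot":[0,0,0]},{"jaw":0,"delta_pos":[0,3,0],"delta_rot":[0,0,0]},{"jaw":0,"delta_pos":[0,4,0],"delta_rot":[0,0,0]},{"jaw":0,"delta_pos":[0,4,0],"delta_rot":[0,0,0]}]'
```

```text
time: 10.8
tool_pos: [0.5691, 0.0789, 0.1082]
eef_rot: [0.643, -0.643, -0.295, 0.295]
ft_force: [-0.4, 0.5, -1.6]
grip_width: 0.0108
```

```bash
python3 -m pendant '[{"jaw":0,"delta_pos":[0,1,0],"delta_rot":[0,0,0]},{"jaw":0,"delta_pos":[0,2,0],"delta_rot":[0,0,0]},{"jaw":0,"delta_pos":[0,3,0],"delta_rot":[0,0,0]},{"jaw":0,"delta_pos":[0,3,0],"delta_rot":[0,0,0]}]'; python3 -c "
from h import *
T=pose();print(np.arctan2(T[1,2],T[0,2])-np.pi/2, readout.get_obs()['moment'],readout.get_obs()['joint_pos'])"
```

```text
time: 11.3
tool_pos: [0.5692, 0.0789, 0.1054]
eef_rot: [-0.643, 0.643, 0.295, -0.295]
ft_force: [-0.4, 0.4, 1.3]
grip_width: 0.0111
0.8612189169853064 [ 0.01796323  0.1793796  -0.02540676] [-8.29418952e-03  3.63683732e-01 -1.55304519e-01  1.05160459e+00
 -3.04192074e-06 -8.69513117e-01]
```

Contact came at TCP 0.106 m, which is the home height, with about 3 N of press. Now clockwise by about 1.09 rad to lay the bar at yaw -0.23, across the pipe.

```bash
python3 -m pendant '[{"jaw":0,"delta_pos":[0,0,0],"delta_rot":[0,0,0]},{"jaw":0,"delta_pos":[0,0,0],"delta_rot":[0,0.06,0]},{"jaw":0,"delta_pos":[0,0,0],"delta_rot":[0,0.12,0]},{"jaw":0,"delta_pos":[0,0,0],"delta_rot":[0,0.18,0]},{"jaw":0,"delta_pos":[0,0,0],"delta_rot":[0,0.24,0]},{"jaw":0,"delta_pos":[0,0,0],"delta_rot":[0,0.3,0]},{"jaw":0,"delta_pos":[0,0,0],"delta_rot":[0,0.36,0]},{"jaw":0,"delta_pos":[0,0,0],"delta_rot":[0,0.42,0]},{"jaw":0,"delta_pos":[0,0,0],"delta_rot":[0,0.48,0]},{"jaw":0,"delta_pos":[0,0,0],"delta_rot":[0,0.54,0]}]'
```

```text
time: 12.55
tool_pos: [0.5695, 0.0787, 0.1055]
eef_rot: [-0.698, 0.698, 0.113, -0.112]
ft_force: [1.0, -0.7, 1.0]
grip_width: 0.0105
```

```bash
python3 -m pendant '[{"jaw":0,"delta_pos":[0,0,0],"delta_rot":[0,0.06,0]},{"jaw":0,"delta_pos":[0,0,0],"delta_rot":[0,0.12,0]},{"jaw":0,"delta_pos":[0,0,0],"delta_rot":[0,0.18,0]},{"jaw":0,"delta_pos":[0,0,0],"delta_rot":[0,0.24,0]},{"jaw":0,"delta_pos":[0,0,0],"delta_rot":[0,0.3,0]},{"jaw":0,"delta_pos":[0,0,0],"delta_rot":[0,0.36,0]},{"jaw":0,"delta_pos":[0,0,0],"delta_rot":[0,0.42,0]},{"jaw":0,"delta_pos":[0,0,0],"delta_rot":[0,0.48,0]},{"jaw":0,"delta_pos":[0,0,0],"delta_rot":[0,0.55,0]},{"jaw":0,"delta_pos":[0,0,0],"delta_rot":[0,0.55,0]}]'; python3 -c "
from h import *
T=pose();print(np.arctan2(T[1,2],T[0,2])-np.pi/2, readout.get_obs()['moment'])"
```

```text
time: 13.8
tool_pos: [0.5695, 0.0786, 0.1055]
eef_rot: [-0.702, 0.703, -0.08, 0.081]
ft_force: [0.7, -2.0, 1.0]
grip_width: 0.0106
-0.22847774340355897 [-0.50853695 -0.1389716   0.05554561]
```

```bash
python3 -m pendant '[{"jaw":0,"delta_pos":[0,0,0],"delta_rot":[0,0,0]},{"jaw":0,"delta_pos":[0,0,0],"delta_rot":[0,0,0]},{"jaw":20,"delta_pos":[0,0,0],"delta_rot":[0,0,0]},{"jaw":40,"delta_pos":[0,0,0],"delta_rot":[0,0,0]},{"jaw":40,"delta_pos":[0,0,0],"delta_rot":[0,0,0]},{"jaw":40,"delta_pos":[0,-15,0],"delta_rot":[0,0,0]},{"jaw":40,"delta_pos":[0,-40,0],"delta_rot":[0,0,0]},{"jaw":40,"delta_pos":[40,-75,0],"delta_rot":[0,0,0]},{"jaw":40,"delta_pos":[70,-75,0],"delta_rot":[0,0,0]},{"jaw":40,"delta_pos":[70,-75,0],"delta_rot":[0,0,0]}]'
python3 - <<'E'
from h import *
o=readout.get_obs(); im=imaging.get_image('wrist'); np.save('T4.npy',pose(o)); s=imaging.get_image('scene')
cv2.imwrite('pics/w4.png',im[:,:,::-1]); cv2.imwrite('pics/s4.png',s[:,:,::-1])
can=np.zeros((480,800,3),np.uint8); can[:,:480]=cv2.resize(im[40:200,235:395,::-1],(480,480)); can[:320,480:]=cv2.resize(s[200:280,280:360,::-1],(320,320))
cv2.imwrite('pics/c4.png',can)
E
```

```text
time: 15.05
tool_pos: [0.6389, 0.0625, 0.1808]
eef_rot: [0.702, -0.702, 0.081, -0.081]
ft_force: [0.1, -0.3, -0.8]
grip_width: 0.04
```

View pics/c4.png

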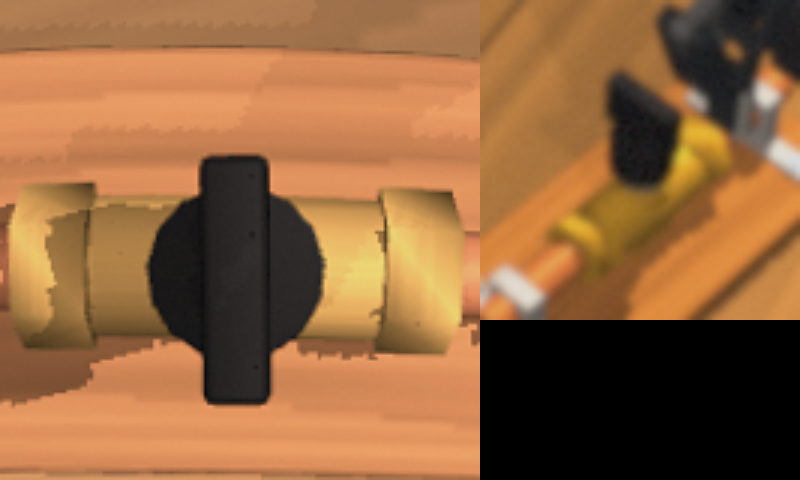

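Run:
```python
from h import *
T=np.load('T4.npy'); f=lambda x,y:(235+x/3,40+y/3)
for z in(.131,.140):
    a,b=cast('wrist',f(235,156),z,T),cast('wrist',f(237,404),z,T); print(z,np.linalg.norm(a-b),(a+b)/2,np.arctan2(*(a-b)[[1,0]]))
p,q=cast('wrist',f(12,267),.05,T),cast('wrist',f(462,273),.05,T); d=p-q; print('pipe',np.arctan2(d[1],d[0])-np.pi/2)
o=readout.get_obs(); print(o['ft_force'],o['time'],abs(o['qvel']).max())
```

```text
0.131 0.043221562318615306 [0.56827888 0.07929901 0.131     ] 2.9192883905653573
0.14 0.041205615915021074 [0.56780862 0.0794048  0.14      ] 2.919288390565357
pipe -3.3852024393801576
[ 0.10499726 -0.22886499  0.58038765] 15.15 0.020016440272194097
```

The bar is within 0.02 rad of straight across, and its apparent length fits the home height. I'll settle the arm and hand in.

```bash
python3 -m pendant '[{"jaw":40,"delta_pos":[0,-10,0],"delta_rot":[0,0,0]},{"jaw":40,"delta_pos":[0,-10,0],"delta_rot":[0,0,0]},{"jaw":40,"delta_pos":[0,-10,0],"delta_rot":[0,0,0]},{"jaw":40,"delta_pos":[0,-10,0],"delta_rot":[0,0,0]}]'; python3 -c "
from rig import ticket
print(ticket.close_job())"
```

```text
time: 15.65
tool_pos: [0.6371, 0.0631, 0.1903]
eef_rot: [-0.702, 0.703, -0.081, 0.081]
ft_force: [0.4, -0.3, -0.2]
grip_width: 0.04
the job is handed in; nothing more can be done
None
```

The small black knob is on the spindle and fully home, the valve is shut, and the job was handed in at 15.65 s. No verdict was reported.

- **Fitting:** I pressed at about 5–7 N and turned the knob clockwise. At a bar yaw of about 1.0 rad the pressing force fell away as the slot met the key. The knob then went down to contact at the home height (TCP 0.106 m, as expected) under about 3 N.
- **Shutting:** I turned it 1.09 rad clockwise, let go and drew clear.

**Last checks:**
- The bar is about 0.02 rad from straight across the pipe; the limit is 0.18.
- The knob is within about 1 mm of the spindle position measured earlier.
- The bar's apparent length was 43.2 mm at the home height, against a true 44 mm. It would be 41.2 mm if the knob sat 9 mm high, so this agrees with fully home.
- The force readings are near zero, and nothing was bumped that I saw. I did not measure the bystanders' positions at the end.

**Disagreements along the way:**
- The top and wrist cameras differed by about 3 mm on where the spindle was. I relied on the wrist view, and the pilot entered first time.
- The key angle could not be read in the images, so I found it by feel.

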